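# Tip the thick turning blank into the tote

### The job

Slide the empty plywood tote square up against the front of the tip-tray stand, centred under the tray's lip. Then lift the tray by its steel bar to about 55 degrees and hold it there until the thick round blank has rolled over the lip into the tote, while the thin one stays behind in the tray. Lower the tray gently, without letting it drop, until it is level again and let go, leaving the tote in place and the glue bottle undisturbed.

Things in the scene. Friction and masses are not known exactly. Their poses are not given: they have to be found in the camera images.
- stand: Fixed plywood stand of the tip tray, 230 mm wide (its y), origin on the bench. Its -x is the front, where the tray empties (robot's right, about world -y). Front panel: full width at x = -80 mm, z 0 to 100 mm. Two pivot ears reach x = -110 mm at y = +-109 mm, only at z 85 to 140 mm, so the 65 mm tall tote passes beneath. Tray pivot axis: along y through x = -95, z = 115 mm.
- tray (a joint): Tilt of the plywood tray (0.6 kg) about its pivot, rad: 0 = level, on a stop; grows as the bar end is lifted; stop at 1.4; 55 degrees = 0.96. Friction does not hold it: let go, it falls back to level. Lifting at the bar takes 3 to 5 N. The thick blank rolls over the lip at about 45 degrees, the thin one only beyond about 75.
- tray_bar (a point): Centre of the tray's round steel handle bar: 16 mm diameter, 100 mm free length between two wooden arms, along the stand's y, 57 mm clear of the tray's rear wall. At level it is 190 mm behind (+x) and 30 mm above the pivot axis, 145 mm above the bench; it turns with the tray. A gripper pointing down can hold it while it swivels between the fingers.
- tray_lip (a point): Top outer edge, mid-width, of the tray's 7 mm high front lip; at level 10 mm in front of and 7 mm above the pivot axis. The tray is 190 mm wide, 135 mm long, 35 mm deep, walls 6 mm; a divider makes two lanes side by side, with one blank in each (either way round). The lanes' floor is at the pivot's height.
- tote: Loose empty open-topped plywood box, 160 mm deep (its x) by 250 mm wide (its y) by 65 mm tall, walls and floor 9 mm, 0.35 kg. Origin at the centre of its underside. Its long walls are at x = +-75.5 mm (mid-thickness); the wall at -x is the one away from the stand. In place, its +x long wall touches the stand's front panel: its origin is then at x = -160, y = 0 mm of the stand, axes parallel.
- thick_blank: Loose round wooden turning blank, 48 mm diameter, 70 mm long, lying in one of the tray's lanes; origin at its centre, y along its axis.
- thin_blank: Loose round wooden dowel blank, 18 mm diameter, 70 mm long, lying in the tray's other lane; origin at its centre, y along its axis.
- glue: Bystander: yellow glue bottle, 60 mm diameter, 170 mm tall, origin under its centre.

How it is judged:
On the way, in this order (a step that is already met when the one before it is completed fails the run):
1. the tote stands square under the lip against the stand (within 20 mm of the panel, 25 mm sideways, 9 degrees), the tray still down and both blanks in it (x of tote in the frame of stand above -0.18 m and y of tote in the frame of stand between -0.025 and 0.025 m and angle between the x axis of tote and the x axis of stand, either way round below 0.157 rad and value of joint tray below 0.1 rad and height (world z) of thick_blank above 0.12 m), for 0.3 s.
2. the tray is held at 55 degrees, 8 either way, with the thick blank down in the tote (value of joint tray between 0.82 and 1.1 rad and height (world z) of thick_blank below 0.06 m and horizontal distance between thick_blank and tote below 0.12 m), for 0.2 s.
At the end, for the whole second after the job is handed in: The tray is level (within 0.03 rad), the thick blank lies in the tote, the thin one is still in the tray, and the tote stands flat and still, square against the stand (gap under 20 mm, within 25 mm sideways and 9 degrees) (value of joint tray below 0.03 rad and x of thick_blank in the frame of tote between -0.075 and 0.075 m and y of thick_blank in the frame of tote between -0.12 and 0.12 m and height (world z) of thick_blank below 0.06 m and height (world z) of thin_blank above 0.115 m and x of thin_blank in the frame of stand between -0.105 and 0.03 m and x of tote in the frame of stand above -0.18 m and y of tote in the frame of stand between -0.025 and 0.025 m and angle between the x axis of tote and the x axis of stand, either way round below 0.157 rad and angle between tote's own z axis and vertical below 0.05 rad and linear speed of tote below 0.02 m/s); the robot touches nothing.
It fails at once if the tray is tipped beyond 70 degrees (value of joint tray above 1.22 rad).
It fails at once if the tray is dropped (falls faster than 2.5 rad/s) (velocity of joint tray below -2.5 rad/s).
It fails at once if the glue bottle is shifted by more than 30 mm (distance of glue from where it was at the start of the episode above 0.03 m).
It also fails if it takes over 64 s, if anything falls off the work surface, if the arm or the gripper's body presses on something with over 40 N, if the wrist force passes 120 N, or if a joint passes its speed limit or range.

### The arm

A 6-joint arm with a two-finger parallel gripper is mounted at the origin on the work surface. World frame = base frame: x ahead of the robot, y to its left, z up, the work surface at z = 0. Lengths are in m, angles in rad, forces in N, time in s.
With the tool pointing down it reaches from about 0.275 to 0.85 m from the base axis. Payload 19 kg.
Tool frame: the origin (TCP) lies between the finger pads; the fingertips stand ahead of it and the grasp point (between the pads) lies 5 mm behind it (r.tcp_to_tips is the z of the fingertips in the tool frame, in m); z points along the fingers, x is the direction in which the jaws open and shut, and the axes are right-handed (so a half turn about z gives the same grasp; the last joint's range is limited). The gripper opens to 85 mm and grips with 20 to 120 N. Pads are 22 mm wide; open, the fingers measure 114 mm over their backs; the gripper's body (76 mm by 85 mm) begins 54 mm behind the grasp point. The pads swing forward as they close: fully open they stand 13 mm farther back than shut.
Start: joints at [-1.247, 0.15, 1.437, -0, 1.554, -0.134], TCP at [0.254, -0.516, 0.208] pointing down, gripper open.
Joint ranges: [-2.8, 2.8], [-0.68, 2.1], [0.12, 2.68], [-1.39, 4.53], [0.16, 2.79], [-2.81, 2.81]. Speed limits (rad/s): [1.89, 1.89, 2.22, 3.01, 3.01, 3.01].

### API

Orientations are given as a unit quaternion [w, x, y, z].
In Python, from workcell import r, camera gives the robot as it stands.
- The arm moves only by the tool move_arm, never from a script. Its argument "increments" is a list of rows, each an object with "linear": the shift along the world's x, y, z in m, a list of three; "turn": the turn, a rotation vector about the world's x, y, z in rad, a list of three; "claw": the finger opening in m, from 0 to 0.0854. In form: [{"linear": [dx, dy, dz], "turn": [rx, ry, rz], "claw": claw}, ...]. A call has 1 to 5 rows; each row shifts and turns the commanded pose from where the row before left it; what a row does not reach is not made up. A row lasts 1/12 s, in which the tool goes at most 41.7 mm and 7.16 degrees, less where a joint would pass 70% of its speed; a pose out of reach is approached as far as the arm can. A call is refused whole if a number of a shift passes 0.0417 or a number of a turn 0.125, either way. A call with a gripper value outside its range is refused whole. The fingers move at their own pace and stop on an object; "grip_force" is the grip in N (left out, the last holds). Time passes only in rows, so rows that do not move let the fingers close. It gives the time, the measured TCP pose, the force and the opening at its end, in the units of the state.
- r.get_obs(): the state, without advancing time (a new reading comes with each control period).
- camera(name): name is "side" or "top"; returns a dict with "img" (384x512x3 uint8, red, green, blue), "camera_matrix" (3x3 intrinsics, pixels), "T" (4x4, takes a point from camera to world coordinates). Camera axes: x right, y up, looking along -z (the intrinsics and any distortion apply to the point x, -y, -z); pixel columns grow to the right and rows downward; lengths in m; the calibration is good to about 2 mm. A picture is of the moment at which its call begins. There is no depth.
- r.job_done(): hands the job in, once; it reports no verdict.
The state is a dict: "t": time; "q": joint angles; "qvel": joint speeds; "effort": joint torques, N m; "position": TCP position; "orientation": TCP orientation; "wrist_force": force on the tool from outside, world axes, zero at the start; "wrist_torque": the same for the moment, N m; "width": finger opening in m.
Only numpy, scipy, OpenCV 4.12 (cv2) and the standard library are available. Lean on these libraries where they do the work, as an engineer would, in place of code of your own. Each camera call takes 0.05 s, during which the arm holds its last target.

## Working session

There is one attempt and no reset: what is moved stays moved. The work goes in short steps, Python scripts to look and compute and a tool call to move; the robot and the scene stay as the last step left them, time stands still between calls to the robot, and variables do not carry over. Pictures are saved under pics/ and viewed, and the job is handed in when it is done.

Besides the shell and the picture viewer there is one more tool, called after "Emit:" by a JSON object that holds its "method" and its "body", one argument or row to a line. move_arm: Moves the arm, as the interface text tells. Its arguments: {"type":"object","properties":{"increments":{"type":"array","items":{"type":"object","properties":{"linear":{"type":"array","items":{"type":"number"}},"turn":{"type":"array","items":{"type":"number"}},"claw":{"type":"number"}}}},"grip_force":{"type":"number"}},"required":["increments"]}

```bash
ls; mkdir -p pics; python3 - <<'E'
from workcell import r,camera
import cv2,numpy as np
o=r.get_obs();print(o['t'],o['position'],o['orientation'],o['width'],r.tcp_to_tips)
for n in ['side','top']:
    c=camera(n);cv2.imwrite(f'pics/{n}0.png',c['img'][:,:,::-1]);np.savez(f'{n}0.npz',**c)
    print(n,c['camera_matrix'],c['T'],c.keys())
E
```

```text
pics
0.0 [ 0.25404401 -0.51552428  0.20698239] [-3.98803273e-04  8.49118391e-01 -5.28202218e-01 -4.65044395e-04] 0.08556165262870563 0.014
side [[360.07645922   0.         250.32101715]
 [  0.         360.07645922 190.79779371]
 [  0.           0.           1.        ]] [[-0.94776727  0.20052278 -0.24804803  0.34432677]
 [-0.31883886 -0.61727191  0.71924764  0.66819738]
 [-0.00888754  0.76076672  0.64896456  0.683849  ]
 [ 0.          0.          0.          1.        ]] dict_keys(['img', 'camera_matrix', 'T'])
top [[408.25217151   0.         255.27498929]
 [  0.         408.25217151 194.79924419]
 [  0.           0.           1.        ]] [[-0.00882211  0.99628578 -0.08565523  0.4851279 ]
 [-0.99989563 -0.00780908  0.01215473  0.08190259]
 [ 0.0114407   0.08575353  0.99625069  1.12183441]
 [ 0.          0.          0.          1.        ]] dict_keys(['img', 'camera_matrix', 'T'])
```

View pics/side0.png

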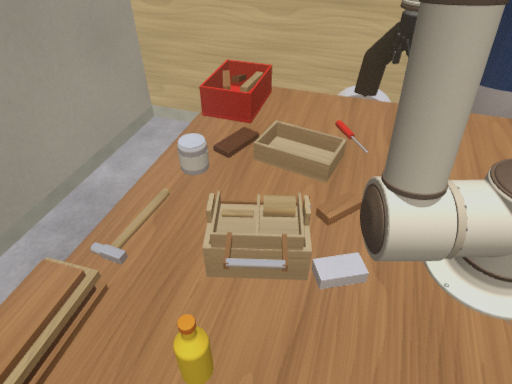

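View pics/top0.png

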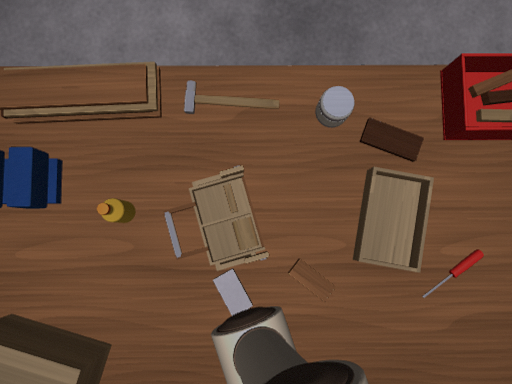

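```bash
python3 - <<'E'
import cv2
a=cv2.imread('pics/top0.png');cv2.imwrite('pics/t1.png',cv2.resize(a[150:310,150:330],None,fx=4,fy=3.7,interpolation=cv2.INTER_CUBIC)[:600,:800])
cv2.imwrite('pics/t2.png',cv2.resize(a[150:300,300:500],None,fx=4,fy=4,interpolation=cv2.INTER_CUBIC))
E
```

```text
(no output)
```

View pics/t1.png

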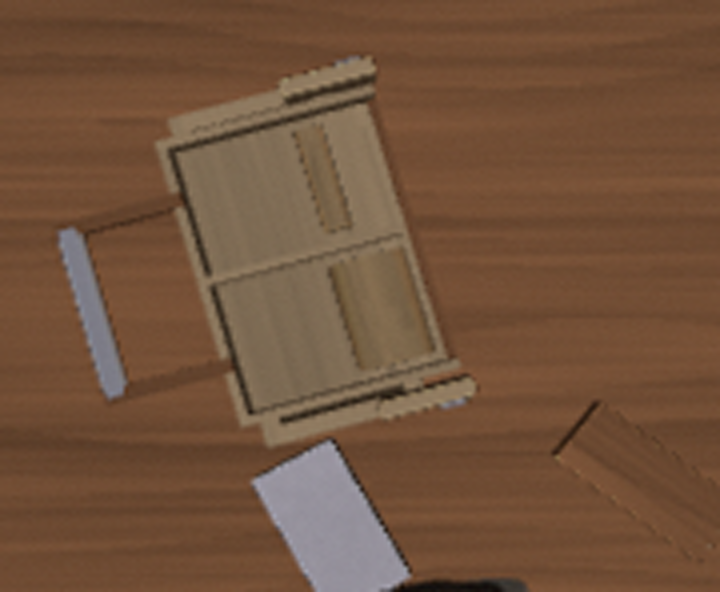

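View pics/t2.png

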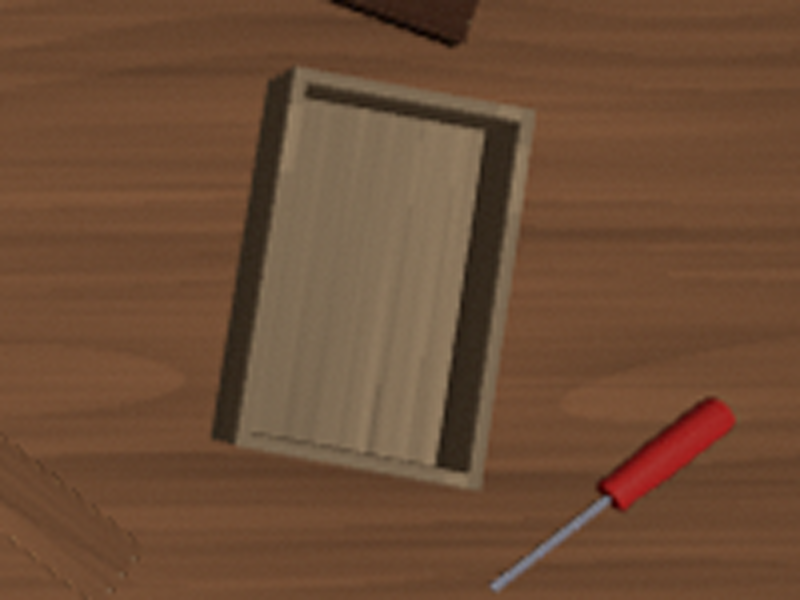

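```bash
cat > h.py <<'E'
import numpy as np
def ray(c,uv,z):
    K=c['camera_matrix'];T=c['T'];u,v=uv
    d=T[:3,:3]@np.array([(u-K[0,2])/K[0,0],-(v-K[1,2])/K[1,1],-1.]);o=T[:3,3]
    return (o+d*(z-o[2])/d[2])
def proj(c,p):
    K=c['camera_matrix'];T=c['T'];q=T[:3,:3].T@(np.asarray(p)-T[:3,3]);q=q*[1,-1,-1]
    return (K@(q/q[2]))[:2]
E
python3 - <<'E'
from h import *
c=np.load('top0.npz');np.set_printoptions(precision=4,suppress=True)
t1=lambda x,y:(150+x/4,150+y/3.7); t2=lambda x,y:(300+x/4,150+y/4)
b=[ray(c,t1(*p),.148)for p in[(70,232),(115,395)]];bar=sum(b)/2;print('bar',b,bar)
tote=[ray(c,t2(*p),.065)for p in[(297,68),(535,110),(480,488),(238,443)]]
tm=sum(tote)/4;print('tote',tote,tm)
ex=((tote[0]+tote[3])-(tote[1]+tote[2]))[:2];ey=((tote[2]+tote[3])-(tote[0]+tote[1]))[:2];print(np.linalg.norm(ex)/2,np.linalg.norm(ey)/2,np.degrees(np.arctan2(ex[1],ex[0])),np.degrees(np.arctan2(ey[1],ey[0])))
# tray rim outer rear corners z=115+35=.15ish
tr=[ray(c,t1(*p),.15)for p in[(158,145),(245,425)]];print('tray rear',tr)
lip=[ray(c,t1(*p),.122)for p in[(375,100),(457,362)]];print('lip',lip)
ears=[ray(c,t1(*p),.14)for p in[(372,60),(376,75),(475,378),(472,397)]];print('ear tips',ears)
for nm,L in(('bar',b),('tray',tr),('lip',lip)):
    d=(L[1]-L[0])[:2];print(nm,np.degrees(np.arctan2(d[1],d[0])), np.linalg.norm(d))
print('brown',[ray(c,t1(*p),.02)for p in[(600,402),(555,453)]],[ray(c,t2(*p),.02)for p in[(0,435),(138,555)]])
print('glue',ray(c,(104,209),.17),ray(c,(118,212),.08))
print('white',[ray(c,t1(*p),.02)for p in[(252,482),(332,440),(410,572)]])
E
```

```text
bar [array([0.5277, 0.2793, 0.148 ]), array([0.4236, 0.2518, 0.148 ])] [0.4757 0.2655 0.148 ]
tote [array([ 0.6467, -0.2437,  0.065 ]), array([ 0.6178, -0.3992,  0.065 ]), array([ 0.3737, -0.3523,  0.065 ]), array([ 0.4038, -0.1974,  0.065 ])] [ 0.5105 -0.2982  0.065 ]
0.1580355774225773 0.24797886027769667 79.24366692444997 169.17378729005637
tray rear [array([0.5834, 0.227 , 0.15  ]), array([0.4041, 0.175 , 0.15  ])]
lip [array([0.6153, 0.0977, 0.122 ]), array([0.4415, 0.049 , 0.122 ])]
ear tips [array([0.6394, 0.0991, 0.14  ]), array([0.6295, 0.0967, 0.14  ]), array([0.4319, 0.039 , 0.14  ]), array([0.4198, 0.0409, 0.14  ])]
bar -165.22475773499963 0.1076854679315255
tray -163.83792529453976 0.1866219076975039
lip -164.342488558879 0.18053854999237856
brown [array([ 0.4074, -0.0497,  0.02  ]), array([ 0.3713, -0.019 ,  0.02  ])] [array([ 0.4071, -0.0497,  0.02  ]), array([ 0.3272, -0.1403,  0.02  ])]
glue [0.5366 0.4221 0.17  ] [0.5335 0.4186 0.08  ]
white [array([0.3527, 0.1828, 0.02  ]), array([0.382 , 0.1296, 0.02  ]), array([0.2882, 0.0784, 0.02  ])]
```

Emit:
{"method": "move_arm", "body": {
  "increments": [
    {"linear": [0.03, 0.018, -0.01], "turn": [0, 0, -0.1], "claw": 0.085},
    {"linear": [0.03, 0.018, -0.01], "turn": [0, 0, -0.1], "claw": 0.085},
    {"linear": [0.03, 0.018, -0.01], "turn": [0, 0, -0.1], "claw": 0.085},
    {"linear": [0.03, 0.018, -0.01], "turn": [0, 0, -0.1], "claw": 0.085},
    {"linear": [0.03, 0.018, -0.01], "turn": [0, 0, -0.1], "claw": 0.085}
  ]
}}

```text
t: 0.52
position: [0.4052, -0.4246, 0.1569]
orientation: [0.0, -0.69, 0.724, 0.0]
wrist_force: [0.3, -0.2, 1.3]
width: 0.0847
```

Emit:
{"method": "move_arm", "body": {
  "increments": [
    {"linear": [0.03, 0.018, -0.01], "turn": [0, 0, -0.073], "claw": 0.085},
    {"linear": [0.03, 0.018, -0.01], "turn": [0, 0, -0.073], "claw": 0.085},
    {"linear": [0.03, 0.018, -0.01], "turn": [0, 0, 0], "claw": 0.085},
    {"linear": [0, 0, 0], "turn": [0, 0, 0], "claw": 0.085},
    {"linear": [0, 0, 0], "turn": [0, 0, 0], "claw": 0.085}
  ]
}}

```text
t: 0.93
position: [0.495, -0.3703, 0.1263]
orientation: [-0.0, -0.639, 0.77, 0.001]
wrist_force: [0.8, -0.5, 0.8]
width: 0.0853
```

Emit:
{"method": "move_arm", "body": {
  "increments": [
    {"linear": [0.001, -0.002, -0.02], "turn": [0, 0, 0], "claw": 0.085},
    {"linear": [0, 0, -0.02], "turn": [0, 0, 0], "claw": 0.085},
    {"linear": [0, 0, -0.02], "turn": [0, 0, 0], "claw": 0.085},
    {"linear": [0, 0, -0.019], "turn": [0, 0, 0], "claw": 0.085},
    {"linear": [0, 0, 0], "turn": [0, 0, 0], "claw": 0.085}
  ]
}}

```text
t: 1.35
position: [0.493, -0.3733, 0.0451]
orientation: [-0.0, -0.637, 0.771, 0.003]
wrist_force: [-0.4, 0.2, -1.1]
width: 0.0852
```

```bash
python3 - <<'E'
from workcell import r,camera
import cv2,numpy as np
ims=[camera(n)['img'][:,:,::-1] for n in ('top','side')]
cv2.imwrite('pics/a1.png',np.hstack([cv2.resize(ims[0][130:310,320:500],(400,400)),cv2.resize(ims[1][80:230,220:370],(400,400))]))
E
```

```text
(no output)
```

View pics/a1.png

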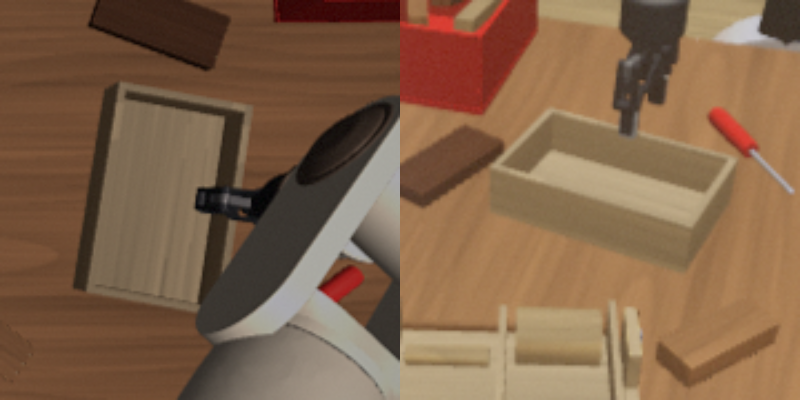

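The fingers straddle the far long wall of the tote at mid-length (about (235,205) in the left crop), and nothing has been touched. Now I close the gripper.

Emit:
{"method": "move_arm", "body": {
  "grip_force": 50,
  "increments": [
    {"linear": [0, 0, 0.002], "turn": [0, 0, 0], "claw": 0.0},
    {"linear": [0, 0, 0], "turn": [0, 0, 0], "claw": 0.0},
    {"linear": [0, 0, 0], "turn": [0, 0, 0], "claw": 0.0},
    {"linear": [0, 0, 0], "turn": [0, 0, 0], "claw": 0.0},
    {"linear": [0, 0, 0], "turn": [0, 0, 0], "claw": 0.0}
  ]
}}

```text
t: 1.87
position: [0.4952, -0.3739, 0.051]
orientation: [0.0, -0.638, 0.77, -0.0]
wrist_force: [0.7, 0.1, -0.1]
width: 0.0249
```

Emit:
{"method": "move_arm", "body": {
  "increments": [
    {"linear": [0, 0, 0], "turn": [0, 0, 0], "claw": 0.0},
    {"linear": [0, 0, 0], "turn": [0, 0, 0], "claw": 0.0},
    {"linear": [0, 0, 0], "turn": [0, 0, 0], "claw": 0.0},
    {"linear": [0, 0, 0], "turn": [0, 0, 0], "claw": 0.0},
    {"linear": [0, 0, 0], "turn": [0, 0, 0], "claw": 0.0}
  ]
}}

```text
t: 2.28
position: [0.4951, -0.3737, 0.0505]
orientation: [0.0, -0.638, 0.77, 0.0]
wrist_force: [0.6, 0.0, -0.5]
width: 0.0003
```

```bash
cat > look.py <<'E'
import sys
from workcell import r,camera
import cv2,numpy as np
nm=sys.argv[1]
for n in ('top','side'):
    c=camera(n);np.savez(f'{n}_{nm}.npz',**c);cv2.imwrite(f'pics/{n}_{nm}.png',c['img'][:,:,::-1])
def crop(n,a):
    i=cv2.imread(f'pics/{n}_{nm}.png');x,y,w,h=a;return cv2.resize(i[y:y+h,x:x+w],(400,int(400*h/w)),interpolation=cv2.INTER_CUBIC)
A=[eval(s) for s in sys.argv[2:4]]
ims=[crop('top',A[0]),crop('side',A[1])];H=max(i.shape[0] for i in ims)
cv2.imwrite(f'pics/{nm}.png',np.hstack([cv2.copyMakeBorder(i,0,H-i.shape[0],0,0,0) for i in ims]))
E
python3 look.py a2 320,130,180,180 220,80,150,150
```

```text
(no output)
```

View pics/a2.png

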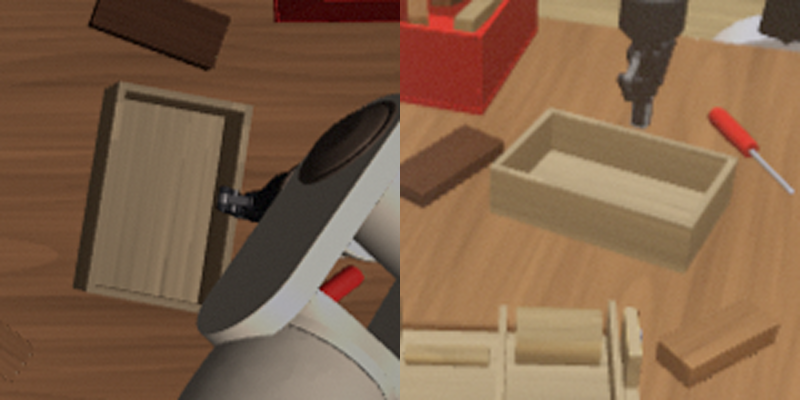

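```bash
python3 - <<'E'
from h import *
from workcell import r
o=r.get_obs();print(o['position'],o['orientation'],o['width'],o['wrist_force'],o['q'])
p=np.array(o['position']);tip=p-[0,0,.014]
for n,a,s in(('top',(320,130),400/180),('side',(220,80),400/150)):
    c=np.load(f'{n}_a2.npz')
    for q in(p,tip,p+[0,0,.05]):
        print(n,(proj(c,q)-a)*s+([0,0] if n=='top' else [400,0]))
E
```

```text
[ 0.49511375 -0.37377396  0.05055492] [ 4.05039281e-05 -6.37537328e-01  7.70419466e-01  2.18316736e-05] -9.861705675272016e-06 [0.15601439 0.19760695 0.40010525] [-7.70811715e-01  3.39266674e-01  1.52991771e+00  8.92071782e-05
  1.27244289e+00  9.88159738e-01]
top [230.73684212 210.21056981]
top [225.79972369 210.36289988]
top [249.46747831 209.63265391]
side [637.12336632 141.8481417 ]
side [636.04599126 151.47813604]
side [641.10826807 106.22955097]
```

```bash
python3 - <<'E'
import cv2,numpy as np
a=cv2.imread('pics/top_a2.png')[195:245,400:450];b=cv2.imread('pics/side_a2.png')[85:160,270:345]
a0=cv2.imread('pics/side0.png')[85:160,270:345]
cv2.imwrite('pics/z1.png',np.hstack([cv2.resize(a,(400,400),interpolation=2),cv2.resize(b,(400,400),interpolation=2)]))
E
```

```text
(no output)
```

View pics/z1.png

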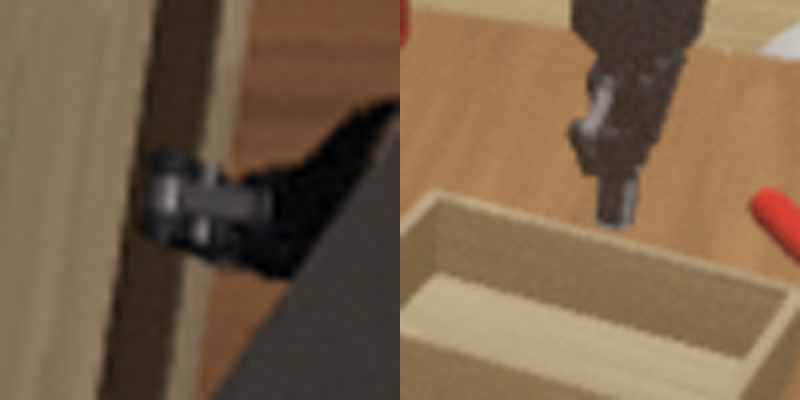

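```bash
python3 - <<'E'
from h import *
c=np.load('side_a2.npz');ct=np.load('top_a2.npz')
f=lambda c,q,a,s,o:(proj(c,q)-a)*s+[o,0]
S=lambda q:f(c,q,(270,85),400/75,400); T=lambda q:f(ct,q,(400,195),8,0)
p=np.array([.4951,-.3737,.0505]);ex=np.array([.187,.982,0])
for dz in(-.014,0,.02,.04,.054):print(dz,S(p+[0,0,dz]),T(p+[0,0,dz]))
# wall top line predicted at z .065 inner/outer edges near grip
m=np.array([.5105,-.2982,.065])
for dx in(-.08,-.071):print('wall',S(m+dx*ex),T(m+dx*ex))
print('far corners', [S(q) for q in ([.6178,-.3992,.065],[.3737,-.3523,.065],[.6467,-.2437,.065])])
E
python3 - <<'E'
import cv2
a=cv2.imread('pics/side_a2.png');a=cv2.resize(a[90:190,230:360],(780,600),interpolation=2);cv2.imwrite('pics/z2.png',a)
E
```

```text
-0.014 [605.41469766 276.42810774] [172.5910358  237.35188498]
0 [607.56940495 257.16883251] [190.36005017 236.80411393]
0.02 [610.70488225 229.14320671] [216.56030168 235.99643045]
0.04 [613.90981637 200.49675963] [243.77043967 235.15761488]
0.054 [616.19584261 180.06372509] [263.45011361 234.55094332]
wall [610.12606248 234.35763833] [218.58158731 234.77957568]
wall [604.55245938 240.99968102] [191.24368747 229.81479684]
far corners [array([429.53145864, 187.19176028]), array([804.23935873, 286.97875628]), array([311.44133468, 305.27978728])]
```

View pics/z2.png

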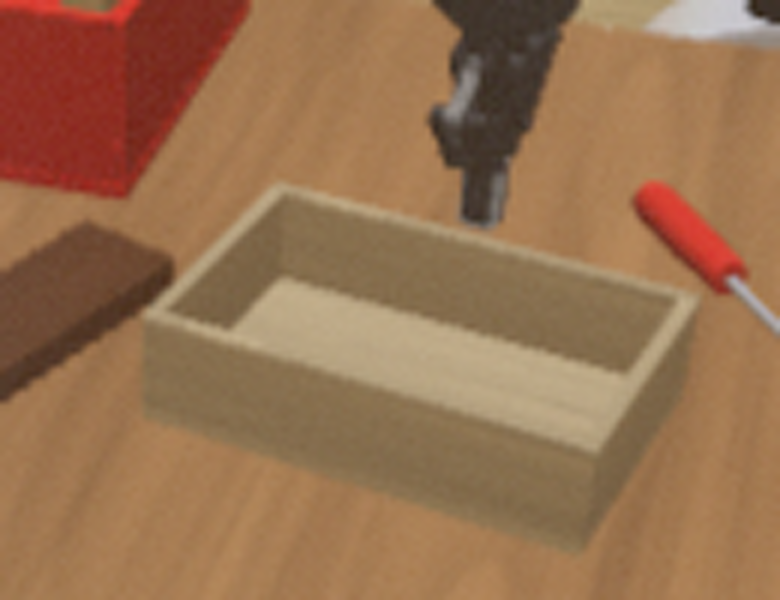

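```bash
python3 - <<'E'
from h import *
import cv2
c=np.load('side0.npz');p=np.array([.25404,-.51552,.20698])
for dz in(-.014,0,.02,.04):print(proj(c,p+[0,0,dz]))
a=cv2.imread('pics/side0.png');cv2.imwrite('pics/z3.png',cv2.resize(a[0:150,300:450],(600,600),interpolation=2))
E
```

```text
[396.96530064  84.38453947]
[398.09624306  80.16665737]
[399.74354915  74.02298221]
[401.42929265  67.73595363]
```

View pics/z3.png

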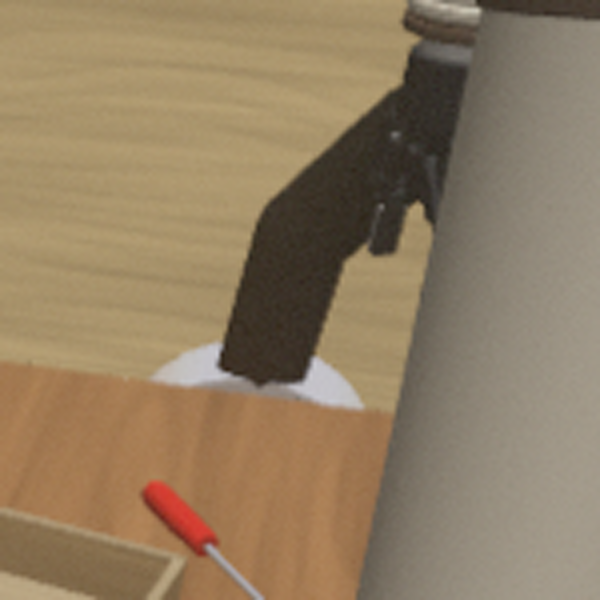

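Emit:
{"method": "move_arm", "body": {
  "increments": [
    {"linear": [0, 0, 0.025], "turn": [0, 0, 0], "claw": 0.0},
    {"linear": [0, 0, 0.025], "turn": [0, 0, 0], "claw": 0.0},
    {"linear": [0, 0, 0], "turn": [0, 0, 0], "claw": 0.0},
    {"linear": [0, 0, 0], "turn": [0, 0, 0], "claw": 0.0}
  ]
}}

```text
t: 2.72
position: [0.4956, -0.3743, 0.102]
orientation: [0.0, -0.638, 0.77, -0.001]
wrist_force: [0.3, -0.0, 0.3]
width: 0.0
```

```bash
python3 look.py a3 380,170,100,100 250,60,100,100; python3 - <<'E'
from h import *
from workcell import r
o=r.get_obs();p=np.array(o['position']);print(p)
for n,a,o in(('top',(380,170),0),('side',(250,60),400)):
    c=np.load(f'{n}_a3.npz')
    for dz in(-.014,.01,.02,.03,.04):print(n,dz,(proj(c,p+[0,0,dz])-a)*4+[o,0])
E
```

```text
[ 0.49488977 -0.37356656  0.09992128]
top -0.014 [198.53072901 218.00951106]
top 0.01 [215.41009057 217.49687943]
top 0.02 [222.68031157 217.27608049]
top 0.03 [230.09618324 217.05085809]
top 0.04 [237.66212677 216.82107795]
side -0.014 [640.09961078 255.4520304 ]
side 0.01 [643.04361301 229.16614232]
side 0.02 [644.29376327 218.00402109]
side 0.03 [645.55807101 206.71549307]
side 0.04 [646.83677809 195.29839875]
```

View pics/a3.png

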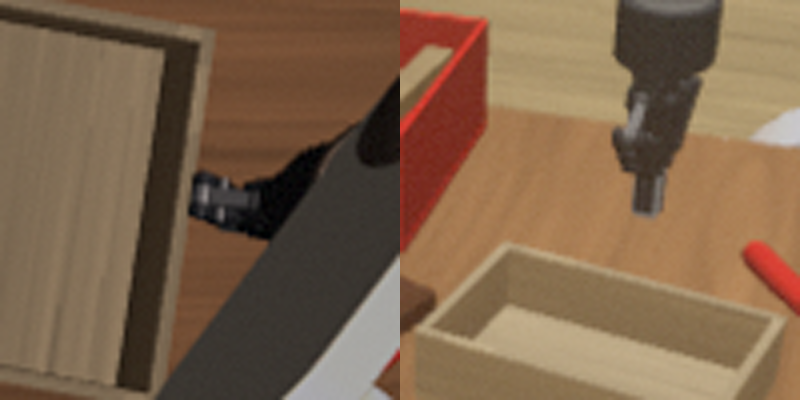

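```bash
python3 - <<'E'
from h import *
t=np.load('top_a3.npz');s=np.load('side_a3.npz')
for z in(.086,.1,.11,.12,.13):print(z,ray(t,(430,218.75),z),ray(s,(312,114),z))
E
```

```text
0.086 [ 0.50948643 -0.3751386   0.086     ] [ 0.50164025 -0.44062967  0.086     ]
0.1 [ 0.50915721 -0.36896138  0.1       ] [ 0.49795639 -0.41466395  0.1       ]
0.11 [ 0.50892205 -0.36454908  0.11      ] [ 0.49532507 -0.39611701  0.11      ]
0.12 [ 0.50868689 -0.36013678  0.12      ] [ 0.49269374 -0.37757007  0.12      ]
0.13 [ 0.50845173 -0.35572448  0.13      ] [ 0.49006242 -0.35902313  0.13      ]
```

Emit:
{"method": "move_arm", "body": {
  "increments": [
    {"linear": [0, 0, 0], "turn": [0, 0, 0], "claw": 0.085},
    {"linear": [0, 0, 0], "turn": [0, 0, 0], "claw": 0.085},
    {"linear": [0, 0, 0], "turn": [0, 0, 0], "claw": 0.085},
    {"linear": [0, 0, 0], "turn": [0, 0, 0], "claw": 0.085},
    {"linear": [0, 0, 0], "turn": [0, 0, 0], "claw": 0.085}
  ]
}}

```text
t: 3.23
position: [0.4951, -0.3737, 0.1003]
orientation: [0.0, -0.638, 0.77, 0.0]
wrist_force: [-0.1, -0.1, 0.5]
width: 0.0603
```

Emit:
{"method": "move_arm", "body": {
  "increments": [
    {"linear": [0, 0, -0.02], "turn": [0, 0, 0], "claw": 0.085},
    {"linear": [0, 0, -0.02], "turn": [0, 0, 0], "claw": 0.085},
    {"linear": [0, 0, -0.02], "turn": [0, 0, 0], "claw": 0.085},
    {"linear": [0, 0, -0.01], "turn": [0, 0, 0], "claw": 0.085},
    {"linear": [0, 0, 0], "turn": [0, 0, 0], "claw": 0.085}
  ]
}}

```text
t: 3.65
position: [0.4942, -0.3729, 0.0283]
orientation: [-0.0, -0.638, 0.77, 0.002]
wrist_force: [-0.3, 0.3, -0.2]
width: 0.0852
```

```bash
python3 look.py a4 380,170,100,100 250,60,100,100; python3 - <<'E'
from workcell import r
o=r.get_obs();print(o['position'],o['wrist_force'],o['width'])
E
```

```text
[ 0.49527829 -0.37396122  0.0311266 ] [-0.45849359  0.46775312  0.86804575] 0.0854567684707775
```

View pics/a4.png

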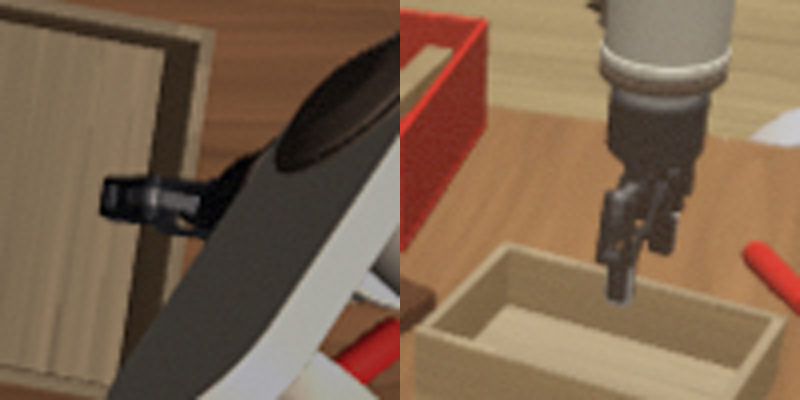

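Emit:
{"method": "move_arm", "body": {
  "increments": [
    {"linear": [0, 0, -0.008], "turn": [0, 0, 0], "claw": 0.0},
    {"linear": [0, 0, 0], "turn": [0, 0, 0], "claw": 0.0},
    {"linear": [0, 0, 0], "turn": [0, 0, 0], "claw": 0.0},
    {"linear": [0, 0, 0], "turn": [0, 0, 0], "claw": 0.0},
    {"linear": [0, 0, 0], "turn": [0, 0, 0], "claw": 0.0}
  ]
}}

```text
t: 4.17
position: [0.4953, -0.3739, 0.023]
orientation: [0.0, -0.638, 0.77, -0.0]
wrist_force: [-0.4, -0.2, 0.6]
width: 0.0251
```

Emit:
{"method": "move_arm", "body": {
  "increments": [
    {"linear": [0, 0, 0], "turn": [0, 0, 0], "claw": 0.0},
    {"linear": [0, 0, 0], "turn": [0, 0, 0], "claw": 0.0},
    {"linear": [0, 0, 0], "turn": [0, 0, 0], "claw": 0.0},
    {"linear": [0, 0, 0], "turn": [0, 0, 0], "claw": 0.0},
    {"linear": [0, 0, 0], "turn": [0, 0, 0], "claw": 0.0}
  ]
}}

```text
t: 4.58
position: [0.4953, -0.3738, 0.023]
orientation: [0.0, -0.638, 0.77, -0.0]
wrist_force: [-0.2, 3.1, 5.7]
width: 0.0073
```

```bash
python3 look.py a5 340,130,140,140 240,60,120,120; python3 - <<'E'
from workcell import r
o=r.get_obs();print(o['position'],o['wrist_force'],o['width'])
E
```

```text
[ 0.4952852  -0.37373668  0.02297465] [0.2038092  3.42375987 5.61167976] 0.007718921956300711
```

View pics/a5.png

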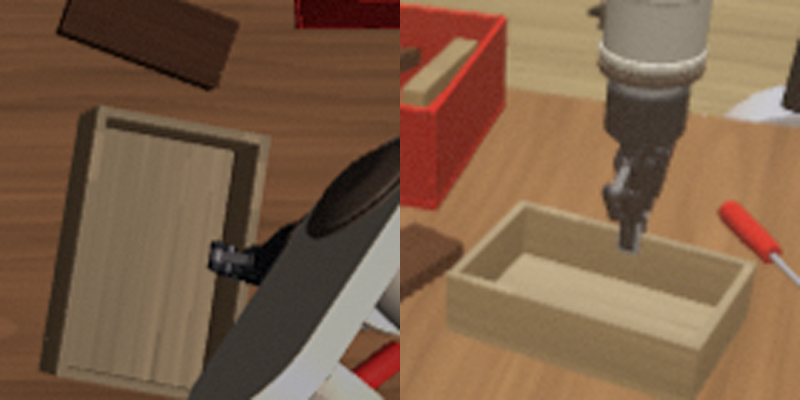

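Emit:
{"method": "move_arm", "body": {
  "increments": [
    {"linear": [0.002, 0.01, 0.001], "turn": [0, 0, 0.0188], "claw": 0.0},
    {"linear": [0.002, 0.01, 0], "turn": [0, 0, 0.0188], "claw": 0.0},
    {"linear": [0.002, 0.01, 0], "turn": [0, 0, 0.0188], "claw": 0.0},
    {"linear": [0.002, 0.01, 0], "turn": [0, 0, 0.0188], "claw": 0.0},
    {"linear": [0.002, 0.01, 0], "turn": [0, 0, 0.0188], "claw": 0.0}
  ]
}}

```text
t: 5.1
position: [0.5053, -0.3223, 0.0234]
orientation: [0.0, -0.674, 0.739, 0.0]
wrist_force: [0.2, -0.2, -3.2]
width: 0.0078
```

Emit:
{"method": "move_arm", "body": {
  "increments": [
    {"linear": [0.002, 0.01, 0], "turn": [0, 0, 0.0188], "claw": 0.0},
    {"linear": [0.002, 0.01, 0], "turn": [0, 0, 0.0188], "claw": 0.0},
    {"linear": [0.002, 0.01, 0], "turn": [0, 0, 0.0188], "claw": 0.0},
    {"linear": [0.002, 0.01, 0], "turn": [0, 0, 0.0188], "claw": 0.0},
    {"linear": [0.002, 0.01, 0], "turn": [0, 0, 0.0188], "claw": 0.0}
  ]
}}

```text
t: 5.52
position: [0.5153, -0.2727, 0.0236]
orientation: [-0.0, 0.708, -0.706, 0.0]
wrist_force: [0.9, -0.5, -2.7]
width: 0.0082
```

```bash
python3 look.py a6 280,110,200,200 200,60,160,160
```

```text
(no output)
```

View pics/a6.png

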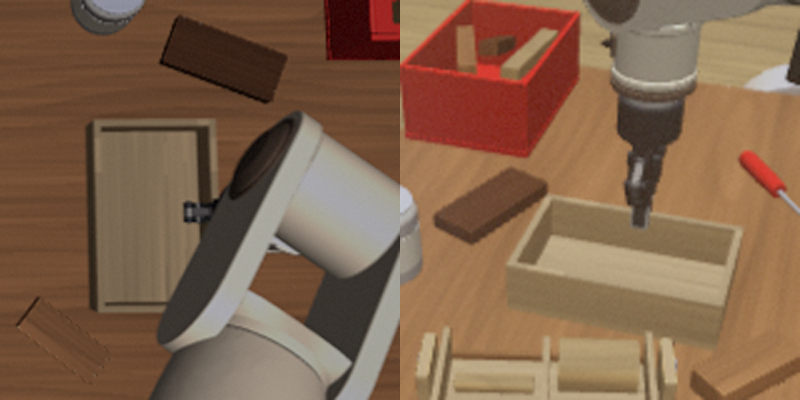

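Emit:
{"method": "move_arm", "body": {
  "increments": [
    {"linear": [0.011, 0.009, 0], "turn": [0, 0, 0.027], "claw": 0.0},
    {"linear": [0.011, 0.009, 0], "turn": [0, 0, 0.027], "claw": 0.0},
    {"linear": [0.011, 0.009, 0], "turn": [0, 0, 0.027], "claw": 0.0},
    {"linear": [0.011, 0.009, 0], "turn": [0, 0, 0.027], "claw": 0.0},
    {"linear": [0.011, 0.009, 0], "turn": [0, 0, 0.027], "claw": 0.0}
  ]
}}

```text
t: 6.03
position: [0.5714, -0.2277, 0.0235]
orientation: [-0.0, 0.754, -0.657, -0.0]
wrist_force: [-1.0, -0.5, -2.5]
width: 0.0077
```

Emit:
{"method": "move_arm", "body": {
  "increments": [
    {"linear": [0.0043, 0.0155, 0], "turn": [0, 0, 0.027], "claw": 0.0},
    {"linear": [0.0043, 0.0155, 0], "turn": [0, 0, 0.027], "claw": 0.0},
    {"linear": [0.0043, 0.0155, 0], "turn": [0, 0, 0.027], "claw": 0.0},
    {"linear": [0.0043, 0.0155, 0], "turn": [0, 0, 0.027], "claw": 0.0},
    {"linear": [0.0043, 0.0155, 0], "turn": [0, 0, 0.027], "claw": 0.0}
  ]
}}

```text
t: 6.45
position: [0.5924, -0.1498, 0.0234]
orientation: [-0.0, 0.797, -0.604, -0.0]
wrist_force: [0.1, 0.2, -2.6]
width: 0.0078
```

```bash
python3 look.py a7 180,130,200,150 180,80,180,180
```

```text
(no output)
```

View pics/a7.png

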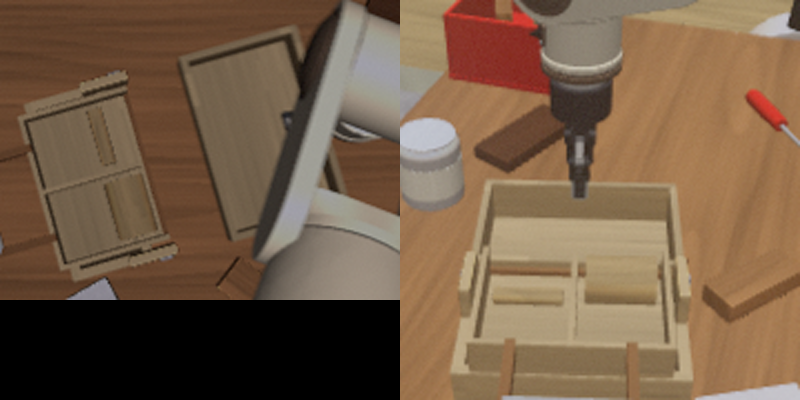

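```bash
cat > st.py <<'E'
from h import *
O=np.array([.5008,.1742]);th=np.radians(105.7);EX=np.array([np.cos(th),np.sin(th)]);EY=np.array([-EX[1],EX[0]])
def S(w): d=np.asarray(w)[:2]-O; return np.array([d@EX,d@EY])
E
python3 - <<'E'
from st import *
import cv2
c=np.load('top_a7.npz')
for p in [(180,62),(233,240),(297,28)]:
    print(p,S(ray(c,(180+p[0]/2,130+p[1]/2),.065)))
print('tool',S([.5924,-.1498]))
a=cv2.imread('pics/top_a7.png');cv2.imwrite('pics/z4.png',cv2.resize(a[130:270,180:360],(800,622),interpolation=2)[:600])
E
```

```text
(180, 62) [-0.18343545 -0.11848842]
(233, 240) [-0.18368496  0.12237664]
(297, 28) [-0.34420475 -0.11918026]
tool [-0.33669913 -0.00050802]
```

View pics/z4.png

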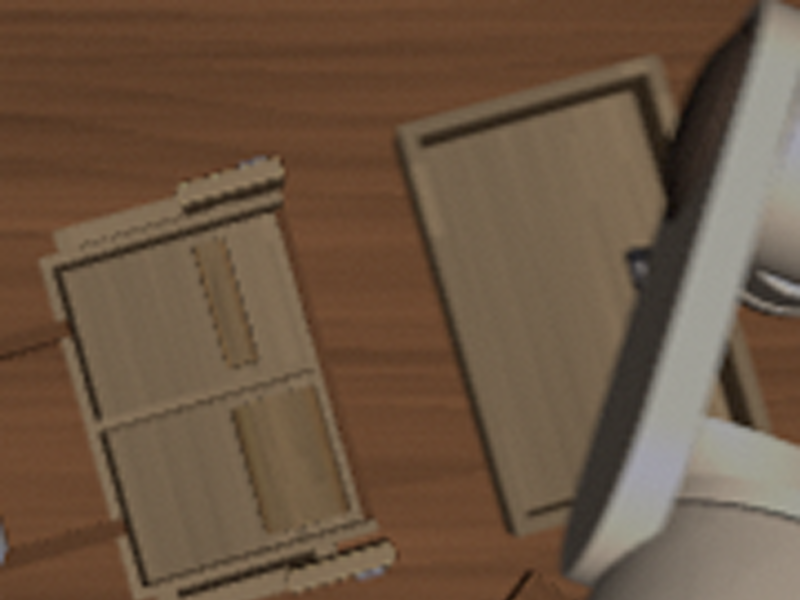

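Emit:
{"method": "move_arm", "body": {
  "increments": [
    {"linear": [-0.0025, 0.009, 0], "turn": [0, 0, 0], "claw": 0.0},
    {"linear": [-0.0025, 0.009, 0], "turn": [0, 0, 0], "claw": 0.0},
    {"linear": [-0.0025, 0.009, 0], "turn": [0, 0, 0], "claw": 0.0},
    {"linear": [-0.0025, 0.009, 0], "turn": [0, 0, 0], "claw": 0.0},
    {"linear": [-0.0025, 0.009, 0], "turn": [0, 0, 0], "claw": 0.0}
  ]
}}

```text
t: 6.97
position: [0.5787, -0.1054, 0.0236]
orientation: [-0.0, 0.796, -0.606, -0.0]
wrist_force: [0.8, -0.1, -3.1]
width: 0.0079
```

Emit:
{"method": "move_arm", "body": {
  "increments": [
    {"linear": [-0.0025, 0.009, 0], "turn": [0, 0, 0], "claw": 0.0},
    {"linear": [-0.0025, 0.009, 0], "turn": [0, 0, 0], "claw": 0.0},
    {"linear": [-0.0025, 0.009, 0], "turn": [0, 0, 0], "claw": 0.0},
    {"linear": [-0.0025, 0.009, 0], "turn": [0, 0, 0], "claw": 0.0},
    {"linear": [-0.0014, 0.005, 0], "turn": [0, 0, 0], "claw": 0.0}
  ]
}}

```text
t: 7.38
position: [0.5673, -0.064, 0.0236]
orientation: [-0.0, 0.796, -0.605, -0.0]
wrist_force: [-0.2, -0.5, -3.2]
width: 0.0078
```

Emit:
{"method": "move_arm", "body": {
  "increments": [
    {"linear": [-0.0008, 0.003, 0], "turn": [0, 0, 0], "claw": 0.0},
    {"linear": [-0.0008, 0.003, 0], "turn": [0, 0, 0], "claw": 0.0},
    {"linear": [-0.0005, 0.002, 0], "turn": [0, 0, 0], "claw": 0.0}
  ]
}}

```text
t: 7.63
position: [0.5656, -0.0571, 0.0236]
orientation: [-0.0, 0.796, -0.606, -0.0]
wrist_force: [0.3, -0.1, -3.5]
width: 0.0075
```

Emit:
{"method": "move_arm", "body": {
  "increments": [
    {"linear": [-0.0005, 0.002, 0], "turn": [0, 0, 0], "claw": 0.0},
    {"linear": [-0.0005, 0.002, 0], "turn": [0, 0, 0], "claw": 0.0},
    {"linear": [-0.0003, 0.001, 0], "turn": [0, 0, 0], "claw": 0.0}
  ]
}}

```text
t: 7.88
position: [0.5648, -0.0527, 0.0238]
orientation: [-0.0, 0.796, -0.606, 0.001]
wrist_force: [6.8, -6.2, -3.7]
width: 0.0075
```

Emit:
{"method": "move_arm", "body": {
  "increments": [
    {"linear": [-0.0003, 0.001, 0], "turn": [0, 0, 0], "claw": 0.0},
    {"linear": [-0.0003, 0.001, 0], "turn": [0, 0, 0], "claw": 0.0}
  ]
}}

```text
t: 8.05
position: [0.5651, -0.0524, 0.0243]
orientation: [0.001, 0.796, -0.606, 0.002]
wrist_force: [8.4, -24.5, -4.2]
width: 0.0077
```

Emit:
{"method": "move_arm", "body": {
  "increments": [
    {"linear": [-0.0003, 0.001, 0], "turn": [0, 0, 0], "claw": 0.0},
    {"linear": [-0.0003, 0.001, 0], "turn": [0, 0, 0], "claw": 0.0}
  ]
}}

```text
t: 8.22
position: [0.5652, -0.0524, 0.0247]
orientation: [0.001, 0.796, -0.606, 0.004]
wrist_force: [11.6, -41.4, -3.9]
width: 0.0077
```

```bash
python3 look.py a8 180,130,200,150 180,80,180,180
```

```text
(no output)
```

View pics/a8.png

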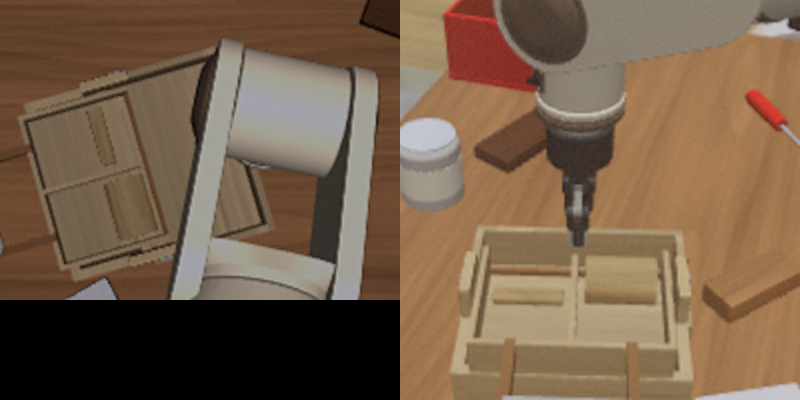

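Emit:
{"method": "move_arm", "body": {
  "increments": [
    {"linear": [0.0012, -0.005, 0], "turn": [0, 0, 0], "claw": 0.0},
    {"linear": [0, 0, 0], "turn": [0, 0, 0], "claw": 0.04},
    {"linear": [0, 0, 0], "turn": [0, 0, 0], "claw": 0.06},
    {"linear": [0, 0, 0], "turn": [0, 0, 0], "claw": 0.06},
    {"linear": [0, 0, 0], "turn": [0, 0, 0], "claw": 0.06}
  ]
}}

```text
t: 8.73
position: [0.5643, -0.0529, 0.0236]
orientation: [-0.0, 0.796, -0.605, -0.0]
wrist_force: [0.1, 0.5, 0.0]
width: 0.0554
```

Emit:
{"method": "move_arm", "body": {
  "increments": [
    {"linear": [0, 0, 0.02], "turn": [0, 0, 0], "claw": 0.06},
    {"linear": [0, 0, 0.03], "turn": [0, 0, 0], "claw": 0.06},
    {"linear": [0, 0, 0.04], "turn": [0, 0, 0], "claw": 0.06},
    {"linear": [0, 0, 0.04], "turn": [0, 0, 0], "claw": 0.06},
    {"linear": [0, 0, 0.04], "turn": [0, 0, 0], "claw": 0.06}
  ]
}}

```text
t: 9.15
position: [0.5638, -0.0528, 0.1955]
orientation: [-0.0, 0.796, -0.605, -0.0]
wrist_force: [0.9, -0.3, -0.1]
width: 0.06
```

Emit:
{"method": "move_arm", "body": {
  "increments": [
    {"linear": [0.02, 0, 0.04], "turn": [0, 0, 0], "claw": 0.06},
    {"linear": [0.02, 0, 0.02], "turn": [0, 0, 0], "claw": 0.06},
    {"linear": [0.02, 0, 0], "turn": [0, 0, 0], "claw": 0.06},
    {"linear": [0.01, 0, 0], "turn": [0, 0, 0], "claw": 0.06},
    {"linear": [0, 0, 0], "turn": [0, 0, 0], "claw": 0.06}
  ]
}}

```text
t: 9.57
position: [0.6342, -0.0529, 0.2502]
orientation: [-0.0, 0.796, -0.605, -0.0]
wrist_force: [-0.8, 0.7, -0.7]
width: 0.06
```

```bash
python3 look.py a9 150,130,200,150 180,80,180,180
```

```text
(no output)
```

View pics/a9.png

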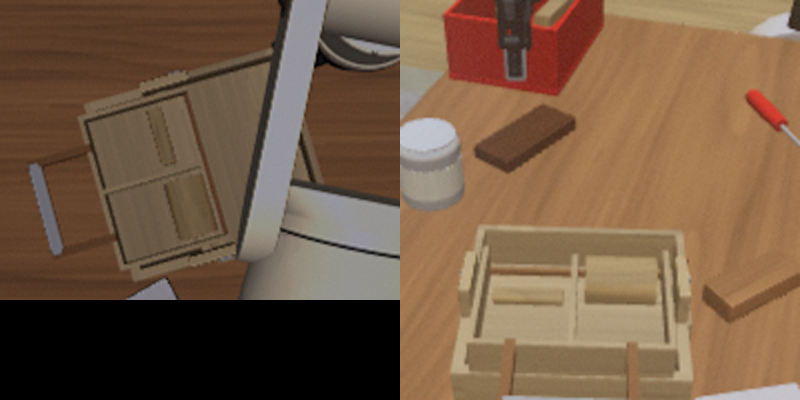

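Emit:
{"method": "move_arm", "body": {
  "increments": [
    {"linear": [-0.0158, 0.0319, 0], "turn": [0, 0, 0], "claw": 0.06},
    {"linear": [-0.0158, 0.0319, 0], "turn": [0, 0, 0], "claw": 0.06},
    {"linear": [-0.0158, 0.0319, 0], "turn": [0, 0, 0], "claw": 0.06},
    {"linear": [-0.0158, 0.0319, 0], "turn": [0, 0, 0], "claw": 0.06},
    {"linear": [-0.0158, 0.0319, 0], "turn": [0, 0, 0], "claw": 0.06}
  ]
}}

```text
t: 10.08
position: [0.552, 0.1074, 0.251]
orientation: [-0.0, 0.796, -0.606, -0.0]
wrist_force: [0.8, 0.5, 0.0]
width: 0.0603
```

Emit:
{"method": "move_arm", "body": {
  "increments": [
    {"linear": [-0.0158, 0.0319, 0], "turn": [0, 0, 0], "claw": 0.06},
    {"linear": [-0.0158, 0.0319, 0], "turn": [0, 0, 0], "claw": 0.06},
    {"linear": [-0.0158, 0.0319, 0], "turn": [0, 0, 0], "claw": 0.06},
    {"linear": [-0.0158, 0.0319, 0], "turn": [0, 0, 0], "claw": 0.06},
    {"linear": [-0.0158, 0.0319, 0], "turn": [0, 0, 0], "claw": 0.06}
  ]
}}

```text
t: 10.5
position: [0.473, 0.2668, 0.2511]
orientation: [-0.0, 0.796, -0.606, 0.0]
wrist_force: [0.8, -0.2, 0.9]
width: 0.06
```

Emit:
{"method": "move_arm", "body": {
  "increments": [
    {"linear": [0, 0, -0.02], "turn": [0, 0, 0], "claw": 0.06},
    {"linear": [0, 0, -0.02], "turn": [0, 0, 0], "claw": 0.06},
    {"linear": [0, 0, -0.02], "turn": [0, 0, 0], "claw": 0.06},
    {"linear": [0, 0, 0], "turn": [0, 0, 0], "claw": 0.06}
  ]
}}

```text
t: 10.83
position: [0.4727, 0.2651, 0.1873]
orientation: [0.002, 0.796, -0.605, -0.001]
wrist_force: [-0.3, -0.4, 0.2]
width: 0.0599
```

```bash
python3 look.py b1 130,120,220,165 170,140,180,180
```

```text
(no output)
```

View pics/b1.png

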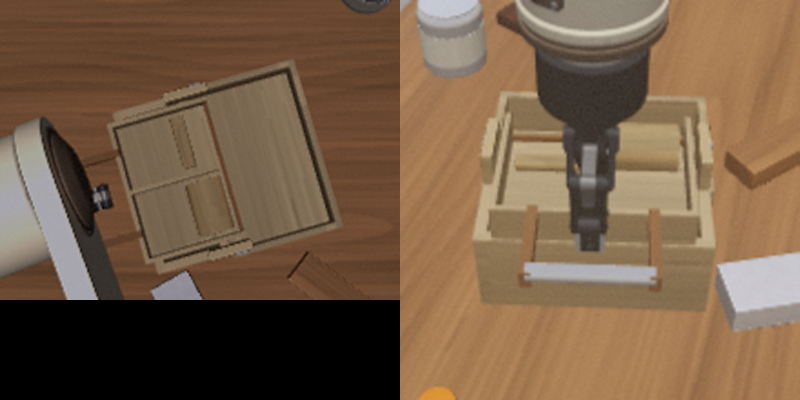

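```bash
python3 - <<'E'
from st import *
c=np.load('top_b1.npz');k=220/400
a,b=[S(ray(c,(130+p[0]*k,120+p[1]*k),.065)) for p in[(294,60),(342,226)]];print(a,b,(a+b)/2,'angle',np.degrees(np.arctan2(a[0]-b[0],b[1]-a[1])))
E
```

```text
[-0.24416216 -0.12305585] [-0.24136086  0.12400012] [-0.24276151  0.00047214] angle -0.649633277088258
```

Emit:
{"method": "move_arm", "body": {
  "increments": [
    {"linear": [0, 0, -0.016], "turn": [0, 0, 0], "claw": 0.06},
    {"linear": [0.001, 0, -0.016], "turn": [0, 0, 0], "claw": 0.06},
    {"linear": [0, 0, -0.016], "turn": [0, 0, 0], "claw": 0.06},
    {"linear": [0, 0, -0.016], "turn": [0, 0, 0], "claw": 0.06},
    {"linear": [0, 0, -0.01], "turn": [0, 0, 0], "claw": 0.06}
  ]
}}

```text
t: 11.35
position: [0.4761, 0.2655, 0.117]
orientation: [-0.0, 0.796, -0.606, 0.0]
wrist_force: [-0.2, -0.5, 0.8]
width: 0.0596
```

```bash
python3 look.py b2 130,120,220,165 190,180,120,120
```

```text
(no output)
```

View pics/b2.png

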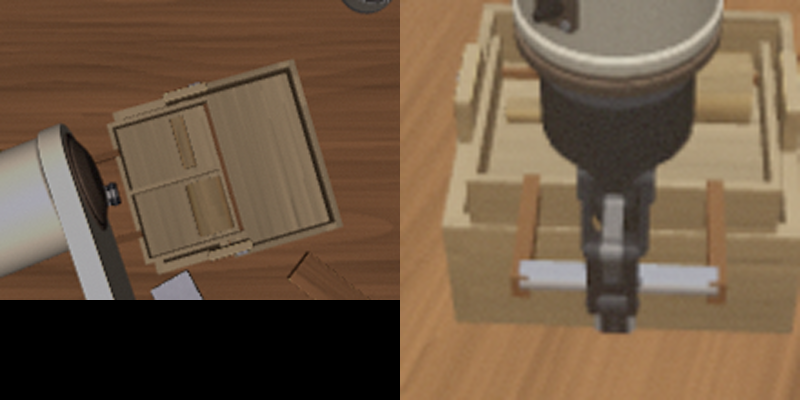

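Emit:
{"method": "move_arm", "body": {
  "grip_force": 35,
  "increments": [
    {"linear": [0, 0, -0.008], "turn": [0, 0, 0], "claw": 0.0},
    {"linear": [0, 0, 0], "turn": [0, 0, 0], "claw": 0.0},
    {"linear": [0, 0, 0], "turn": [0, 0, 0], "claw": 0.0},
    {"linear": [0, 0, 0], "turn": [0, 0, 0], "claw": 0.0},
    {"linear": [0, 0, 0], "turn": [0, 0, 0], "claw": 0.0}
  ]
}}

```text
t: 11.87
position: [0.4762, 0.2659, 0.1096]
orientation: [-0.0, 0.796, -0.606, 0.0]
wrist_force: [-1.7, 0.6, 3.5]
width: 0.0143
```

Emit:
{"method": "move_arm", "body": {
  "increments": [
    {"linear": [0, 0, 0], "turn": [0, 0, 0], "claw": 0.0},
    {"linear": [0, 0, 0], "turn": [0, 0, 0], "claw": 0.0},
    {"linear": [0, 0, 0], "turn": [0, 0, 0], "claw": 0.0}
  ]
}}

```text
t: 12.12
position: [0.4762, 0.2659, 0.1096]
orientation: [-0.0, 0.796, -0.606, 0.0]
wrist_force: [-2.1, 1.0, 6.6]
width: 0.0143
```

```bash
python3 look.py b3 130,120,220,165 190,180,120,120
```

```text
(no output)
```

View pics/b3.png

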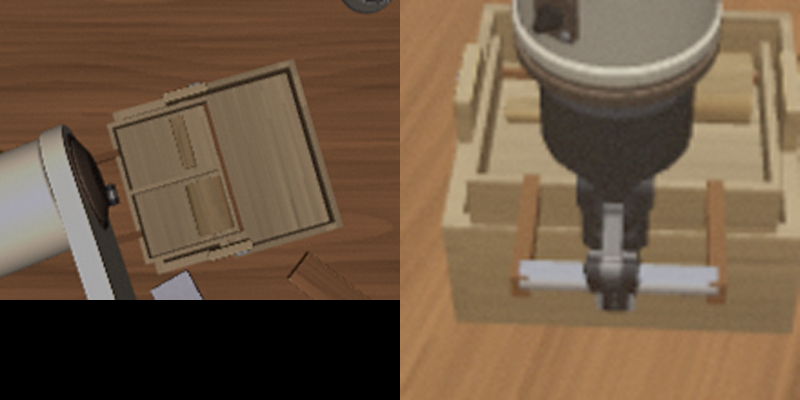

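```bash
python3 - <<'E'
import numpy as np
th=np.linspace(0,.96,7);R=np.hypot(.19,.03);f=np.arctan2(.03,.19)
x=R*np.cos(f+th);z=R*np.sin(f+th)
for i in range(6):
    t=np.linspace(th[i],th[i+1],6);X=np.diff(R*np.cos(f+t));Z=np.diff(R*np.sin(f+t))
    print([[round(-.2706*a,4),round(.9627*a,4),round(b,4)] for a,b in zip(X,Z)])
E
```

```text
[[np.float64(0.0003), np.float64(-0.001), np.float64(0.0061)], [np.float64(0.0003), np.float64(-0.0012), np.float64(0.006)], [np.float64(0.0004), np.float64(-0.0014), np.float64(0.006)], [np.float64(0.0004), np.float64(-0.0016), np.float64(0.0059)], [np.float64(0.0005), np.float64(-0.0018), np.float64(0.0059)]]
[[np.float64(0.0005), np.float64(-0.0019), np.float64(0.0058)], [np.float64(0.0006), np.float64(-0.0021), np.float64(0.0058)], [np.float64(0.0006), np.float64(-0.0023), np.float64(0.0057)], [np.float64(0.0007), np.float64(-0.0025), np.float64(0.0056)], [np.float64(0.0007), np.float64(-0.0026), np.float64(0.0055)]]
[[np.float64(0.0008), np.float64(-0.0028), np.float64(0.0054)], [np.float64(0.0008), np.float64(-0.003), np.float64(0.0053)], [np.float64(0.0009), np.float64(-0.0031), np.float64(0.0052)], [np.float64(0.0009), np.float64(-0.0033), np.float64(0.0051)], [np.float64(0.001), np.float64(-0.0034), np.float64(0.005)]]
[[np.float64(0.001), np.float64(-0.0036), np.float64(0.0049)], [np.float64(0.0011), np.float64(-0.0037), np.float64(0.0048)], [np.float64(0.0011), np.float64(-0.0039), np.float64(0.0046)], [np.float64(0.0011), np.float64(-0.004), np.float64(0.0045)], [np.float64(0.0012), np.float64(-0.0042), np.float64(0.0044)]]
[[np.float64(0.0012), np.float64(-0.0043), np.float64(0.0042)], [np.float64(0.0012), np.float64(-0.0044), np.float64(0.0041)], [np.float64(0.0013), np.float64(-0.0046), np.float64(0.0039)], [np.float64(0.0013), np.float64(-0.0047), np.float64(0.0038)], [np.float64(0.0013), np.float64(-0.0048), np.float64(0.0036)]]
[[np.float64(0.0014), np.float64(-0.0049), np.float64(0.0035)], [np.float64(0.0014), np.float64(-0.005), np.float64(0.0033)], [np.float64(0.0014), np.float64(-0.0051), np.float64(0.0031)], [np.float64(0.0015), np.float64(-0.0052), np.float64(0.003)], [np.float64(0.0015), np.float64(-0.0053), np.float64(0.0028)]]
```

Emit:
{"method": "move_arm", "body": {
  "increments": [
    {"linear": [0.0003, -0.001, 0.0061], "turn": [0, 0, 0], "claw": 0.0},
    {"linear": [0.0003, -0.0012, 0.006], "turn": [0, 0, 0], "claw": 0.0},
    {"linear": [0.0004, -0.0014, 0.006], "turn": [0, 0, 0], "claw": 0.0},
    {"linear": [0.0004, -0.0016, 0.0059], "turn": [0, 0, 0], "claw": 0.0},
    {"linear": [0.0005, -0.0018, 0.0059], "turn": [0, 0, 0], "claw": 0.0}
  ]
}}

```text
t: 12.63
position: [0.478, 0.2594, 0.1392]
orientation: [-0.001, 0.796, -0.606, -0.0]
wrist_force: [0.9, 8.4, -1.9]
width: 0.0147
```

Emit:
{"method": "move_arm", "body": {
  "increments": [
    {"linear": [0.0005, -0.0019, 0.0058], "turn": [0, 0, 0], "claw": 0.0},
    {"linear": [0.0006, -0.0021, 0.0058], "turn": [0, 0, 0], "claw": 0.0},
    {"linear": [0.0006, -0.0023, 0.0057], "turn": [0, 0, 0], "claw": 0.0},
    {"linear": [0.0007, -0.0025, 0.0056], "turn": [0, 0, 0], "claw": 0.0},
    {"linear": [0.0007, -0.0026, 0.0055], "turn": [0, 0, 0], "claw": 0.0}
  ]
}}

```text
t: 13.05
position: [0.4811, 0.2485, 0.168]
orientation: [-0.001, 0.796, -0.605, -0.001]
wrist_force: [-0.2, 12.4, 1.2]
width: 0.0143
```

```bash
python3 look.py b4 130,120,220,165 170,140,180,180
```

```text
(no output)
```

View pics/b4.png

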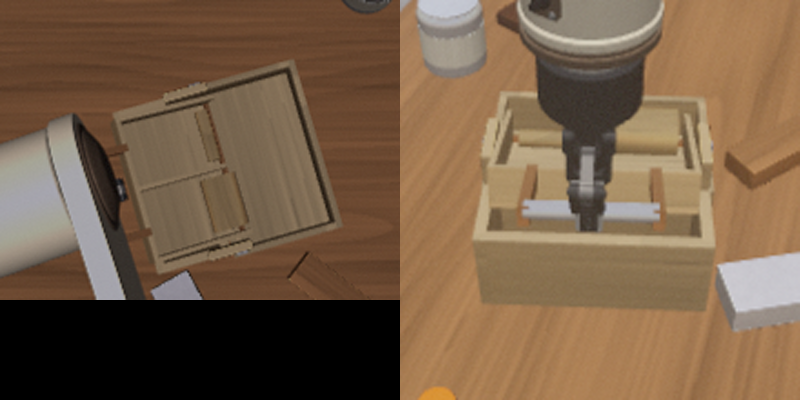

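Emit:
{"method": "move_arm", "body": {
  "increments": [
    {"linear": [0.0006, -0.0022, 0.0054], "turn": [0, 0, 0], "claw": 0.0},
    {"linear": [0.0006, -0.0024, 0.0053], "turn": [0, 0, 0], "claw": 0.0},
    {"linear": [0.0007, -0.0026, 0.0052], "turn": [0, 0, 0], "claw": 0.0},
    {"linear": [0.0008, -0.003, 0.0051], "turn": [0, 0, 0], "claw": 0.0},
    {"linear": [0.001, -0.0034, 0.005], "turn": [0, 0, 0], "claw": 0.0}
  ]
}}

```text
t: 13.57
position: [0.485, 0.2344, 0.1938]
orientation: [-0.001, 0.796, -0.605, -0.0]
wrist_force: [3.9, 9.5, 0.9]
width: 0.0144
```

Emit:
{"method": "move_arm", "body": {
  "increments": [
    {"linear": [0.001, -0.0036, 0.0049], "turn": [0, 0, 0], "claw": 0.0},
    {"linear": [0.0011, -0.0037, 0.0048], "turn": [0, 0, 0], "claw": 0.0},
    {"linear": [0.0011, -0.0039, 0.0046], "turn": [0, 0, 0], "claw": 0.0},
    {"linear": [0.0011, -0.004, 0.0045], "turn": [0, 0, 0], "claw": 0.0},
    {"linear": [0.0012, -0.0042, 0.0044], "turn": [0, 0, 0], "claw": 0.0}
  ]
}}

```text
t: 13.98
position: [0.4903, 0.216, 0.2179]
orientation: [-0.002, 0.796, -0.605, -0.001]
wrist_force: [-2.2, 15.6, 11.0]
width: 0.0143
```

```bash
python3 look.py b5 130,120,220,165 170,140,180,180
```

```text
(no output)
```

View pics/b5.png

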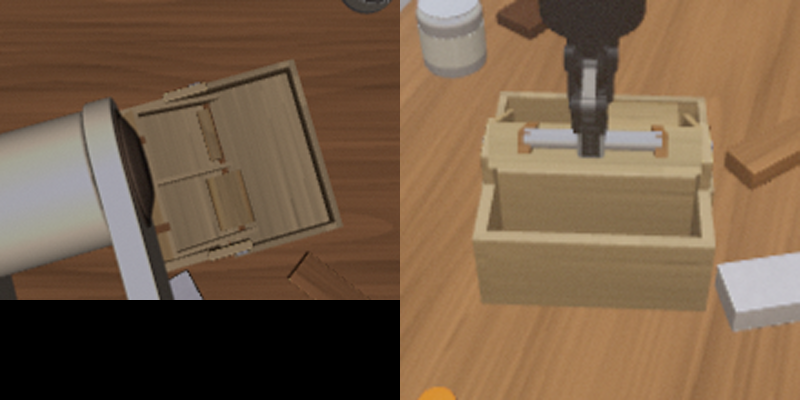

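Emit:
{"method": "move_arm", "body": {
  "increments": [
    {"linear": [0.0011, -0.0038, 0.0047], "turn": [0, 0, 0], "claw": 0.0},
    {"linear": [0.0011, -0.004, 0.0045], "turn": [0, 0, 0], "claw": 0.0},
    {"linear": [0.0012, -0.0043, 0.0043], "turn": [0, 0, 0], "claw": 0.0},
    {"linear": [0.0012, -0.0045, 0.0041], "turn": [0, 0, 0], "claw": 0.0},
    {"linear": [0.0013, -0.0047, 0.0038], "turn": [0, 0, 0], "claw": 0.0}
  ]
}}

```text
t: 14.5
position: [0.4965, 0.1942, 0.2391]
orientation: [-0.002, 0.796, -0.605, -0.0]
wrist_force: [1.9, 11.7, 7.7]
width: 0.0143
```

Emit:
{"method": "move_arm", "body": {
  "increments": [
    {"linear": [0.0013, -0.0048, 0.0037], "turn": [0, 0, 0], "claw": 0.0},
    {"linear": [0.0014, -0.0049, 0.0035], "turn": [0, 0, 0], "claw": 0.0},
    {"linear": [0.0014, -0.0051, 0.0033], "turn": [0, 0, 0], "claw": 0.0}
  ]
}}

```text
t: 14.75
position: [0.5006, 0.1793, 0.2498]
orientation: [-0.002, 0.796, -0.605, 0.0]
wrist_force: [1.6, 12.2, 9.7]
width: 0.014
```

```bash
python3 look.py b6 130,120,220,165 170,140,180,180
```

```text
(no output)
```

View pics/b6.png

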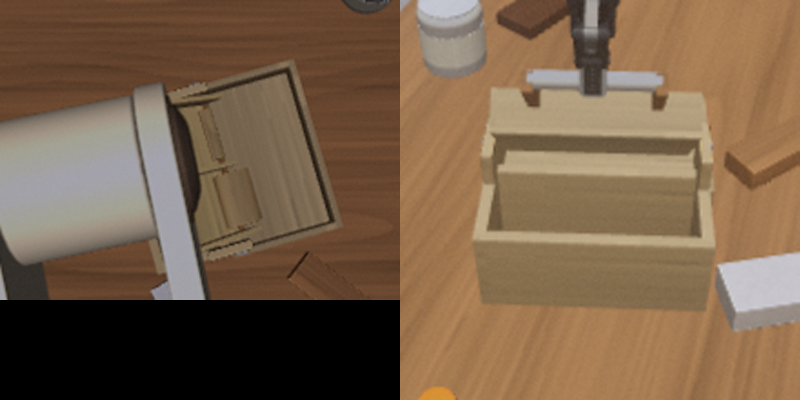

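Emit:
{"method": "move_arm", "body": {
  "increments": [
    {"linear": [0.0014, -0.005, 0.0033], "turn": [0, 0, 0], "claw": 0.0},
    {"linear": [0.0014, -0.005, 0.003], "turn": [0, 0, 0], "claw": 0.0},
    {"linear": [0, 0, 0], "turn": [0, 0, 0], "claw": 0.0},
    {"linear": [0, 0, 0], "turn": [0, 0, 0], "claw": 0.0},
    {"linear": [0, 0, 0], "turn": [0, 0, 0], "claw": 0.0}
  ]
}}

```text
t: 15.27
position: [0.5035, 0.1691, 0.2559]
orientation: [-0.002, 0.796, -0.605, 0.0]
wrist_force: [2.8, 7.8, 8.9]
width: 0.0142
```

```bash
python3 look.py b7 130,120,220,165 170,100,180,180
```

```text
(no output)
```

View pics/b7.png

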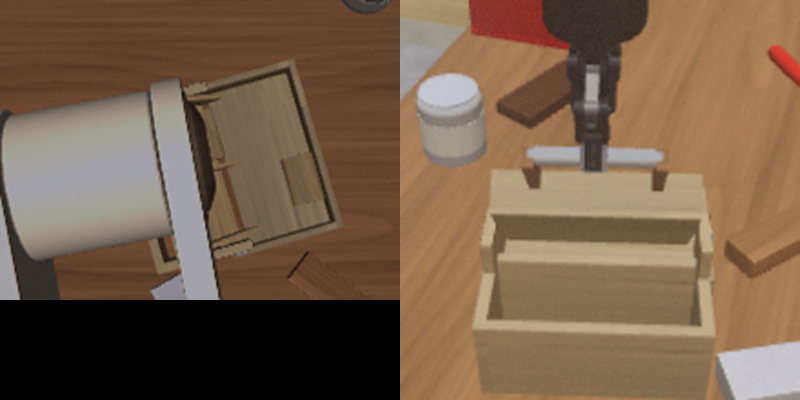

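```bash
python3 - <<'E'
from st import *
R=np.hypot(.19,.03);f=np.arctan2(.03,.19)
for n,px in(('b3',None),('b7',(257.75,170.65))):
    c=np.load(f'side_{n}.npz')
    for t in((0,) if n=='b3' else (.8,.85,.9,.95,1.0,1.05)):
        w=O+EX*(-.095+R*np.cos(f+t));p=proj(c,[*w,.115+R*np.sin(f+t)])
        print(n,t,p,'crop',[(p[0]-190)*3.333+400,(p[1]-180)*3.333],px)
E
```

```text
b3 0 [255.25264552 263.29968092] crop [np.float64(617.4870675259078), np.float64(277.63783649474374)] None
b7 0.8 [257.01183796 183.66735674] crop [np.float64(623.3504559098512), np.float64(12.223300027790044)] (257.75, 170.65)
b7 0.85 [257.18180534 178.5858435 ] crop [np.float64(623.9169571887735), np.float64(-4.713383600161985)] (257.75, 170.65)
b7 0.9 [257.35461436 173.63513853] crop [np.float64(624.4929296641218), np.float64(-21.214083268731557)] (257.75, 170.65)
b7 0.95 [257.52943843 168.83596269] crop [np.float64(625.07561828551), np.float64(-37.209736356936794)] (257.75, 170.65)
b7 1.0 [257.70545845 164.20751124] crop [np.float64(625.6622930053794), np.float64(-52.63636504592565)] (257.75, 170.65)
b7 1.05 [257.88187086 159.76731696] crop [np.float64(626.2502755666052), np.float64(-67.43553258125645)] (257.75, 170.65)
```

Emit:
{"method": "move_arm", "body": {
  "increments": [
    {"linear": [0, 0, 0], "turn": [0, 0, 0], "claw": 0.0},
    {"linear": [0, 0, 0], "turn": [0, 0, 0], "claw": 0.0},
    {"linear": [0, 0, 0], "turn": [0, 0, 0], "claw": 0.0},
    {"linear": [0, 0, 0], "turn": [0, 0, 0], "claw": 0.0},
    {"linear": [0, 0, 0], "turn": [0, 0, 0], "claw": 0.0}
  ]
}}

```text
t: 15.78
position: [0.5035, 0.1691, 0.2559]
orientation: [-0.002, 0.796, -0.605, 0.0]
wrist_force: [2.6, 8.5, 9.3]
width: 0.0143
```

```bash
python3 look.py b8 130,120,220,165 170,100,180,180; python3 - <<'E'
import numpy as np
from workcell import r
o=r.get_obs();print(o['t'],o['position'],o['wrist_force'])
R=np.hypot(.19,.03);f=np.arctan2(.03,.19)
th=np.linspace(.93,0,31)
for i in range(6):
    t=th[5*i:5*i+6];X=np.diff(R*np.cos(f+t));Z=np.diff(R*np.sin(f+t))
    print([[float(v) for v in (round(-.2706*a,4),round(.9627*a,4),round(b,4))] for a,b in zip(X,Z)])
E
```

```text
15.8833 [0.50348971 0.16913696 0.25590171] [2.41562355 7.7858122  8.52588234]
[[-0.0014, 0.005, -0.0029], [-0.0014, 0.005, -0.003], [-0.0014, 0.0049, -0.0032], [-0.0013, 0.0048, -0.0033], [-0.0013, 0.0047, -0.0035]]
[[-0.0013, 0.0046, -0.0036], [-0.0012, 0.0044, -0.0038], [-0.0012, 0.0043, -0.0039], [-0.0012, 0.0042, -0.0041], [-0.0011, 0.0041, -0.0042]]
[[-0.0011, 0.004, -0.0043], [-0.0011, 0.0038, -0.0044], [-0.001, 0.0037, -0.0046], [-0.001, 0.0036, -0.0047], [-0.001, 0.0034, -0.0048]]
[[-0.0009, 0.0033, -0.0049], [-0.0009, 0.0031, -0.005], [-0.0008, 0.003, -0.0051], [-0.0008, 0.0028, -0.0052], [-0.0007, 0.0027, -0.0053]]
[[-0.0007, 0.0025, -0.0054], [-0.0007, 0.0023, -0.0054], [-0.0006, 0.0022, -0.0055], [-0.0006, 0.002, -0.0056], [-0.0005, 0.0018, -0.0056]]
[[-0.0005, 0.0017, -0.0057], [-0.0004, 0.0015, -0.0058], [-0.0004, 0.0013, -0.0058], [-0.0003, 0.0012, -0.0058], [-0.0003, 0.001, -0.0059]]
```

View pics/b8.png

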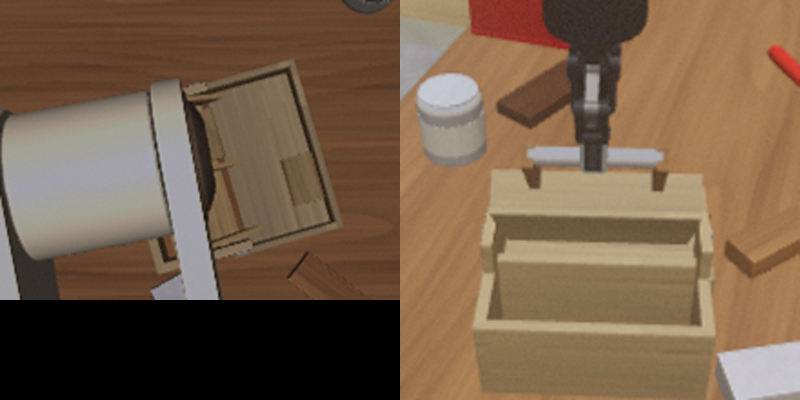

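The thick blank rests in the tote, at about (300,178) in the left crop. The tote hasn't moved, its far corners are still at (294,60) and (342,226), and the thin blank is still in its lane at about (215,145). Next I lower the tray along the same arc.

Emit:
{"method": "move_arm", "body": {
  "increments": [
    {"linear": [-0.0014, 0.005, -0.0029], "turn": [0, 0, 0], "claw": 0.0},
    {"linear": [-0.0014, 0.005, -0.003], "turn": [0, 0, 0], "claw": 0.0},
    {"linear": [-0.0014, 0.0049, -0.0032], "turn": [0, 0, 0], "claw": 0.0},
    {"linear": [-0.0013, 0.0048, -0.0033], "turn": [0, 0, 0], "claw": 0.0},
    {"linear": [-0.0013, 0.0047, -0.0035], "turn": [0, 0, 0], "claw": 0.0}
  ]
}}

```text
t: 16.3
position: [0.4967, 0.1931, 0.2395]
orientation: [-0.001, 0.796, -0.606, 0.001]
wrist_force: [3.3, 4.5, 4.1]
width: 0.0145
```

Emit:
{"method": "move_arm", "body": {
  "increments": [
    {"linear": [-0.0013, 0.0046, -0.0036], "turn": [0, 0, 0], "claw": 0.0},
    {"linear": [-0.0012, 0.0044, -0.0038], "turn": [0, 0, 0], "claw": 0.0},
    {"linear": [-0.0012, 0.0043, -0.0039], "turn": [0, 0, 0], "claw": 0.0},
    {"linear": [-0.0012, 0.0042, -0.0041], "turn": [0, 0, 0], "claw": 0.0},
    {"linear": [-0.0011, 0.0041, -0.0042], "turn": [0, 0, 0], "claw": 0.0}
  ]
}}

```text
t: 16.72
position: [0.4906, 0.2144, 0.2193]
orientation: [-0.0, 0.796, -0.606, 0.001]
wrist_force: [5.9, 0.9, -1.4]
width: 0.0143
```

Emit:
{"method": "move_arm", "body": {
  "increments": [
    {"linear": [-0.0011, 0.004, -0.0043], "turn": [0, 0, 0], "claw": 0.0},
    {"linear": [-0.0011, 0.0038, -0.0044], "turn": [0, 0, 0], "claw": 0.0},
    {"linear": [-0.001, 0.0037, -0.0046], "turn": [0, 0, 0], "claw": 0.0},
    {"linear": [-0.001, 0.0036, -0.0047], "turn": [0, 0, 0], "claw": 0.0},
    {"linear": [-0.001, 0.0034, -0.0048], "turn": [0, 0, 0], "claw": 0.0}
  ]
}}

```text
t: 17.13
position: [0.4849, 0.233, 0.1958]
orientation: [-0.0, 0.796, -0.606, 0.0]
wrist_force: [5.1, 1.2, -0.2]
width: 0.0142
```

Emit:
{"method": "move_arm", "body": {
  "increments": [
    {"linear": [-0.0009, 0.0033, -0.0049], "turn": [0, 0, 0], "claw": 0.0},
    {"linear": [-0.0009, 0.0031, -0.005], "turn": [0, 0, 0], "claw": 0.0},
    {"linear": [-0.0008, 0.003, -0.0051], "turn": [0, 0, 0], "claw": 0.0},
    {"linear": [-0.0008, 0.0028, -0.0052], "turn": [0, 0, 0], "claw": 0.0},
    {"linear": [-0.0007, 0.0027, -0.0053], "turn": [0, 0, 0], "claw": 0.0}
  ]
}}

```text
t: 17.55
position: [0.4805, 0.2479, 0.1701]
orientation: [0.0, 0.796, -0.606, -0.0]
wrist_force: [1.1, 2.7, -0.4]
width: 0.0145
```

Emit:
{"method": "move_arm", "body": {
  "increments": [
    {"linear": [-0.0007, 0.0025, -0.0054], "turn": [0, 0, 0], "claw": 0.0},
    {"linear": [-0.0007, 0.0023, -0.0054], "turn": [0, 0, 0], "claw": 0.0},
    {"linear": [-0.0006, 0.0022, -0.0055], "turn": [0, 0, 0], "claw": 0.0},
    {"linear": [-0.0006, 0.002, -0.0056], "turn": [0, 0, 0], "claw": 0.0},
    {"linear": [-0.0005, 0.0018, -0.0056], "turn": [0, 0, 0], "claw": 0.0}
  ]
}}

```text
t: 17.97
position: [0.4776, 0.2586, 0.1426]
orientation: [0.0, 0.796, -0.606, -0.0]
wrist_force: [0.1, 0.1, -0.8]
width: 0.0141
```

Emit:
{"method": "move_arm", "body": {
  "increments": [
    {"linear": [-0.0005, 0.0017, -0.0057], "turn": [0, 0, 0], "claw": 0.0},
    {"linear": [-0.0004, 0.0015, -0.0058], "turn": [0, 0, 0], "claw": 0.0},
    {"linear": [-0.0003, 0.0013, -0.005], "turn": [0, 0, 0], "claw": 0.0},
    {"linear": [-0.0003, 0.0012, -0.005], "turn": [0, 0, 0], "claw": 0.0},
    {"linear": [-0.0003, 0.001, -0.005], "turn": [0, 0, 0], "claw": 0.0}
  ]
}}

```text
t: 18.38
position: [0.4757, 0.2651, 0.1161]
orientation: [0.0, 0.796, -0.606, -0.0]
wrist_force: [-2.9, -2.5, -0.4]
width: 0.0147
```

Emit:
{"method": "move_arm", "body": {
  "increments": [
    {"linear": [0, 0, -0.002], "turn": [0, 0, 0], "claw": 0.0},
    {"linear": [0, 0, -0.002], "turn": [0, 0, 0], "claw": 0.0},
    {"linear": [0, 0, -0.001], "turn": [0, 0, 0], "claw": 0.0}
  ]
}}

```text
t: 18.63
position: [0.4757, 0.2657, 0.1121]
orientation: [-0.0, 0.796, -0.605, -0.0]
wrist_force: [-9.6, 1.9, 17.0]
width: 0.0142
```

```bash
python3 look.py c1 130,120,220,165 190,180,120,120
```

```text
(no output)
```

View pics/c1.png

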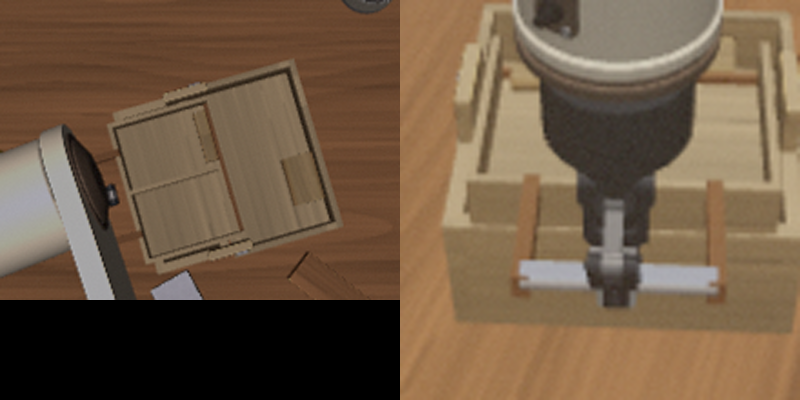

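Emit:
{"method": "move_arm", "body": {
  "increments": [
    {"linear": [0, 0, 0.001], "turn": [0, 0, 0], "claw": 0.0},
    {"linear": [0, 0, 0], "turn": [0, 0, 0], "claw": 0.06},
    {"linear": [0, 0, 0], "turn": [0, 0, 0], "claw": 0.06},
    {"linear": [0, 0, 0], "turn": [0, 0, 0], "claw": 0.06},
    {"linear": [0, 0, 0], "turn": [0, 0, 0], "claw": 0.06}
  ]
}}

```text
t: 19.15
position: [0.4761, 0.2651, 0.1128]
orientation: [-0.0, 0.796, -0.606, 0.0]
wrist_force: [-0.1, -0.3, 1.0]
width: 0.0599
```

Emit:
{"method": "move_arm", "body": {
  "increments": [
    {"linear": [0, 0, 0], "turn": [0, 0, 0], "claw": 0.06},
    {"linear": [0, 0, 0.02], "turn": [0, 0, 0], "claw": 0.06},
    {"linear": [0, 0, 0.03], "turn": [0, 0, 0], "claw": 0.06},
    {"linear": [0, 0, 0.03], "turn": [0, 0, 0], "claw": 0.06},
    {"linear": [0, 0, 0.03], "turn": [0, 0, 0], "claw": 0.06}
  ]
}}

```text
t: 19.57
position: [0.4757, 0.265, 0.224]
orientation: [0.0, 0.796, -0.606, -0.0]
wrist_force: [0.4, -0.8, -0.1]
width: 0.0599
```

Emit:
{"method": "move_arm", "body": {
  "increments": [
    {"linear": [0, 0, 0.03], "turn": [0, 0, 0], "claw": 0.06},
    {"linear": [0, 0, 0.03], "turn": [0, 0, 0], "claw": 0.06},
    {"linear": [0, 0, 0], "turn": [0, 0, 0], "claw": 0.06},
    {"linear": [0, 0, 0], "turn": [0, 0, 0], "claw": 0.06},
    {"linear": [0, 0, 0], "turn": [0, 0, 0], "claw": 0.06}
  ]
}}

```text
t: 19.98
position: [0.4758, 0.2651, 0.282]
orientation: [0.0, 0.796, -0.606, -0.0]
wrist_force: [1.1, 0.4, 0.0]
width: 0.06
```

```bash
python3 look.py c2 80,120,270,200 150,120,220,220; python3 - <<'E'
from st import *
c=np.load('top_c2.npz');k=220/400
E
```

```text
(no output)
```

View pics/c2.png

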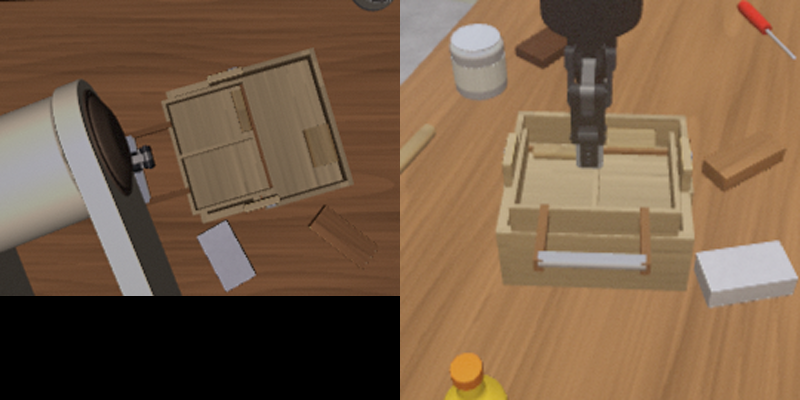

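```bash
python3 - <<'E'
from st import *
c=np.load('top_c2.npz');k=270/400
f=lambda p,z:S(ray(c,(80+p[0]*k,120+p[1]*k),z))
a,b=f((313,50),.065),f((352,184),.065);print('tote far edge',a,b,(a+b)/2+[.08,0],np.degrees((a-b)[0]/(b-a)[1]))
print('thick',f((319,146),.035)-((a+b)/2+[.08,0]))
print('thin',f((240,112),.124),'lip',f((258,140),.122))
s=np.load('side0.npz');s2=np.load('side_c2.npz');d=np.abs(s['img'].astype(int)-s2['img']).sum(2)[310:384,165:220];print('glue diff',d.mean(),(d>60).mean())
E
```

```text
tote far edge [-0.24251871 -0.12145579] [-0.24019655  0.12339472] [-0.16135763  0.00096946] -0.5433941068091954
thick [-0.04600466  0.04331156]
thin [-0.08772979 -0.04639498] lip [-0.1034632   0.00632485]
glue diff 7.684520884520884 0.0
```

All checks are in range, so I'm handing the job in.

```bash
python3 -c "
from workcell import r
print(r.job_done())"
```

```text
the job is handed in; nothing more can be done
None
```

I pushed the tote up against the stand and tipped the tray until the thick blank rolled into the tote. I then lowered the tray onto its stop, let go and handed the job in at about 20 s. No verdict was reported.

My last camera checks, all within the limits:

| Item | Measured |
|---|---|
| Tote, stand frame | x −0.161 m, y +0.001 m, 0.5° off square |
| Tray when tipped | About 0.93 rad, held for roughly 1 s |
| Tray after lowering | Bar back at its level position in the image (263 px against 263.3 px expected) |
| Thick blank, tote frame | (−0.046, +0.043) m |
| Thin blank, stand frame | x −0.088 m, still in its lane |
| Glue bottle | Image unchanged from the start |
| Gripper | Clear above everything |

Things that went wrong or disagreed:
- **Missed grasp:** my first grip on the tote wall closed on nothing. The fingertips showed about 3 cm higher in the images than the stated tool geometry, so I worked that much lower for both grasps.
- **Pushing force:** seating the tote against the panel reached about 43 N at the wrist, taken through the fingers.
- **Lifting force:** holding the bar along the arc gave up to about 19 N of sideways and upward force, so my arc was a little tight. It stayed well under the wrist limit.

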